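Tip the spark plugs from the swivelling jug into the round dish

TASK

Two spark plugs lie deep in the metal jug on the swivel stand. First turn the stand, with the jug upright, until the spout points at the middle of the round steel dish, then tip the jug well past level by its T-bar until both plugs have slid out into the dish, and let the jug swing back upright. Leave the dish, the square tray and the other things on the desk where they are.

Things in the scene. Friction and masses are not known exactly. Their poses are not given: they have to be found in the camera images.
- turntable (a joint): swivel of the jug stand about the vertical through the stand's centre, rad; limits -1.75 to 1.75, grows counterclockwise seen from above; stiff enough (0.12 N m of friction) to stay where it is left, about 1 to 2 N pushed at the turning post
- turntable_mid (a point): point on the swivel axis, 26 mm above the desk. Its x axis is level and points where the spout points (it turns with the stand), z is up, y to the left of the spout. The stand's fixed round foot has radius 50 mm; seen along this frame: two grey cheeks at x = 35 mm, y = +-64 mm, 150 mm high, carry the jug
- post_mid (a point): on the turning post, a steel rod 12 mm in diameter standing on the turntable 110 mm behind the swivel axis (x = -110 mm, y = 0, opposite the spout); this point is 115 mm above the desk, the post's rounded top (20 mm ball) is 155 mm above the desk. Push the post sideways round the swivel axis to turn the jug; it does not tip with the jug
- jug (a joint): tipping angle of the jug, rad: 0 upright (on its stop), grows as the mouth tips forward over the spout, stop at 2.2. A damped spring (0.1 to 0.27 N m) and its weight (0.4 kg) swing it back in under a second when let go. The plugs slide out at about 1.85 to 2.05, so tip nearly to the stop. The axis is level, along the turntable's y, 35 mm ahead of the swivel axis, 135 mm above the desk
- tbar_mid (a point): middle of the black T-bar, a level bar 14 mm thick, 94 mm long, parallel to the tipping axis, on a 10 mm steel stem that meets its middle from the jug's back wall. Jug upright: 55 mm behind and 130 mm above the tipping axis, 265 mm above the desk. Pushed forward, then down, along its arc (radius 141 mm) it tips the jug; at 2.2 rad it is 137 mm ahead of the axis, 103 mm above the desk
- spout_tip (a point): tip of the jug's spout. The jug is an open aluminium cup, 92 mm wide at the rim, 120 mm high, its floor 50 mm above the desk and rim 165 mm above the desk. Fully tipped the tip is about 50 mm ahead of the swivel axis and 80 mm above the desk
- dish: round steel dish, 140 mm across the rim, 30 mm high, walls 3 mm, loose, 0.6 kg, to one side of the stand about 136 mm from the swivel axis; origin at the centre of its underside
- square_tray: square steel tray, 100 x 100 x 30 mm, on the other side of the stand; not the target; origin at the centre of its underside
- spark_plug_a_mid (a point): centre of one spark plug, 76 mm long and 18 mm thick, at first standing in the jug; long axis is y
- spark_plug_b_mid (a point): centre of the other spark plug, the same
- bearing_a: steel ball bearing 52 mm across, 15 mm high, flat on the desk, a bystander; origin at the centre of its underside
- brake_pad_a: brake pad, 54 x 116 x 16 mm, flat on the desk, a bystander; origin at the centre of its underside
- oil_filter_b: white oil filter canister, 70 mm in diameter, 81 mm high, standing, a bystander; origin at the centre of its underside

How it is judged:
On the way, in this order (a step that is already met when the one before it is completed fails the run):
1. the spout points at the dish (the dish's centre within 35 mm of the spout's line) with the jug upright (x of dish in the frame of turntable_mid above 0.05 m and y of dish in the frame of turntable_mid between -0.035 and 0.035 m and value of joint jug below 0.2 rad), for 0.2 s.
2. the jug is tipped by more than 1.3 rad (value of joint jug above 1.3 rad), for 0.1 s.
At the end, for the whole second after the job is handed in: both spark plugs lie still in the dish (centres within 65 mm of the dish's centre and less than 50 mm above the desk) and the jug is upright again (tipped less than 0.15 rad) (horizontal distance between each of spark_plug_a_mid, spark_plug_b_mid and dish below 0.065 m and height (world z) of each of spark_plug_a_mid, spark_plug_b_mid below 0.05 m and linear speed of each of spark_plug_a, spark_plug_b below 0.03 m/s and value of joint jug below 0.15 rad); the robot touches nothing.
It fails at once if the jug is tipped by more than 0.7 rad while the dish's centre is over 60 mm beside the spout's line or behind it (value of joint jug above 0.7 rad and (x of dish in the frame of turntable_mid below 0.03 m or y of dish in the frame of turntable_mid above 0.06 m or y of dish in the frame of turntable_mid below -0.06 m)).
It fails at once if the dish or the square tray is moved more than 25 mm (distance of any of dish, square_tray from where it was at the start of the episode above 0.025 m).
It fails at once if the bearing, the brake pad or the white oil filter is moved more than 25 mm (distance of any of bearing_a, brake_pad_a, oil_filter_b from where it was at the start of the episode above 0.025 m).
It also fails if it takes over 64 s, if anything falls off the work surface, if the arm or the gripper's body presses on something with over 40 N, if the wrist force passes 120 N, or if a joint passes its speed limit or range.

ROBOT

A 6-joint arm with a two-finger parallel gripper is mounted at the origin on a cart in front of the work surface, level with it; the furniture and walls round the work are solid. World frame = base frame: x ahead of the robot, y to its left, z up, the work surface at z = 0. Lengths are in m, angles in rad, forces in N, time in s.
With the tool pointing down it reaches from about 0.3 to 0.85 m from the base axis. Payload 4.2 kg.
Tool frame: the origin (TCP) lies on the mounting face of the last link; the fingertips stand 191 mm ahead of it and the grasp point (between the pads) lies grip_point_offset ahead of it (grip_point_offset is the distance from the TCP to the grasp point, in m); z points along the fingers, y is the line along which they close (so a half turn about z gives the same grasp; the last joint's range is limited). The gripper opens to 91 mm and grips with 3 to 60 N. Pads are 32 mm wide; open, the fingers measure 118 mm over their backs; the gripper's body (76 mm by 178 mm) begins 60 mm behind the grasp point.
Start: joints at [1.311, 0.32, 1.565, -0, 1.257, -0.02], TCP at [0.137, 0.559, 0.405] pointing down, gripper open.
Joint ranges: [-3.11, 3.11], [-0.84, 2.01], [0.21, 2.61], [-1.34, 4.49], [0.05, 2.63], [-2.56, 2.56]. Speed limits (rad/s): [2.57, 2.57, 3.14, 3.14, 3.14, 3.14].

INTERFACE

Orientations are given as [roll, pitch, yaw] about the fixed x, y, z axes, in that order (R = Rz(yaw) Ry(pitch) Rx(roll)).
In Python, from plant import sense, snapshot, job_done, grip_point_offset gives the robot as it stands.
- The arm moves only by the shell command python3 -m jog 'ROWS'. ROWS is text: rows parted by semicolons, each of 7 numbers parted by spaces: the turn, a rotation vector about the tool's x, y, z in degrees, then the shift along the tool's x, y, z in mm, then the gripper command: -1 is shut, 1 is fully open, values between are in proportion. A call has 1 to 12 rows; each row is the pose to reach, as a shift and turn from the pose commanded when the call began, along the tool's axes at that moment; what a row does not reach only later rows make up. A row lasts 1/10 s, in which the tool goes at most 50 mm and 8.59 degrees, less where a joint would pass 70% of its speed; a pose out of reach is approached as far as the arm can. A call with a gripper value outside its range is refused whole. The fingers move at their own pace and stop on an object; the grip force is fixed at half the most. Time passes only in rows, so rows that repeat a pose let the fingers close. It gives the time, the measured TCP pose, the force, the opening and the grip force at its end, in the units of the state.
- sense(): the state, without advancing time (a new reading comes with each control period).
- snapshot(name): name is "scene" or "top" or "wrist"; returns a dict with "image" (480x640x3 uint8, blue, green, red), "fx", "fy", "cx", "cy" (pixels), "rvec" (rotation vector, rad) and "tvec" (3), from world to camera coordinates, as OpenCV has them. Camera axes: x right, y down, z forward; pixel columns grow to the right and rows downward; lengths in m; the calibration is good to about 2 mm. A picture is of the moment at which its call begins. There is no depth.
- job_done(): hands the job in; it is judged then, once.
The state is a dict: "t": time; "joint_pos": joint angles; "qd": joint speeds; "joint_efforts": joint torques, N m; "tcp_pos": TCP position; "ee_rot": TCP orientation; "ft_force": force on the tool from outside, world axes, zero at the start; "torque": the same for the moment, N m; "gripper_width": opening from 0.0 (shut) to 1.0 (fully open); "gripper_force": force on a finger pad.
Only numpy, scipy, OpenCV 4.12 (cv2) and the standard library are available. Lean on these libraries where they do the work, as an engineer would, in place of code of your own. Each camera call takes 0.05 s, during which the arm holds its last target. There are 200 camera calls.

## Working session

There is one attempt and no reset: what is moved stays moved. The work goes in short steps, Python scripts to look and compute and a shell command to move; the robot and the scene stay as the last step left them, time stands still between calls to the robot, and variables do not carry over. Pictures are saved under pics/ and viewed, at most 10 in all, crops included, and the job is handed in when it is done.

```bash
mkdir -p pics; ls; python3 - <<'E'
from plant import sense, snapshot, grip_point_offset
import cv2,pickle
print(grip_point_offset); s=sense(); print(s['tcp_pos'],s['ee_rot'],s['t'])
for n in ['scene','top']:
    d=snapshot(n); pickle.dump(d,open(n+'.pkl','wb')); cv2.imwrite(f'pics/{n}0.png',d['image']); print(n,d['fx'],d['rvec'],d['tvec'])
E
```

```text
pics
0.172
[0.13652934 0.55837796 0.40393553] [-3.13984239e+00 -1.31843018e-05  2.90178953e+00] 0.0
scene 487.50451139841874 [ 0.74962834 -2.64558573  1.00515018] [0.37084321 0.43723526 0.86476284]
top 472.2594372201012 [ 2.1124882  -2.17704672  0.15309458] [-0.1354325   0.55975578  1.29237326]
```

View pics/scene0.png

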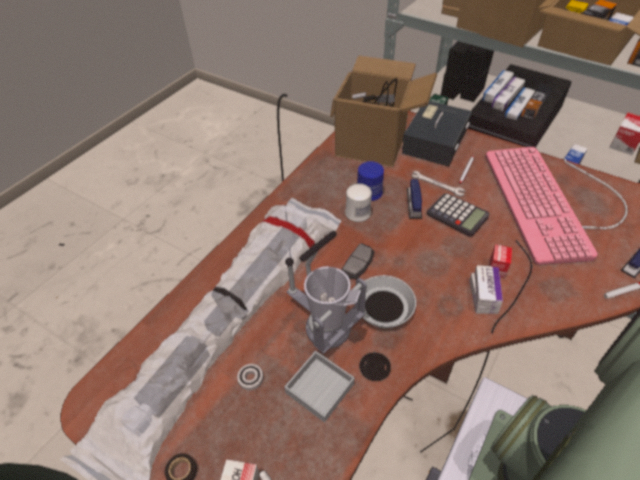

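View pics/top0.png

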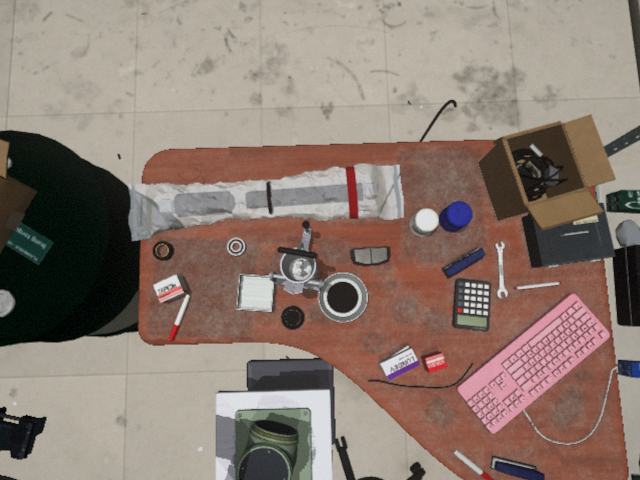

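The scene view shows the jug near (325,300), the T-bar near (318,245), the dish near (387,303) and the tray near (320,383). In the top view the jug is near (298,265), the post near (306,228), the dish near (343,297) and the tray near (255,292). Next I'll enlarge the crops and overlay a world grid.

```bash
cat > h.py <<'E'
import cv2,pickle,numpy as np
def K(d): return np.array([[d['fx'],0,d['cx']],[0,d['fy'],d['cy']],[0,0,1.]])
def proj(d,P): return cv2.projectPoints(np.array(P,float).reshape(-1,1,3),d['rvec'],d['tvec'],K(d),None)[0].reshape(-1,2)
def back(d,uv,z):
    R=cv2.Rodrigues(d['rvec'])[0]; C=-R.T@np.array(d['tvec']).ravel()
    r=R.T@np.linalg.inv(K(d))@np.array([uv[0],uv[1],1.]); return C+r*(z-C[2])/r[2]
def crop(d,u,v,w,h,k,f): cv2.imwrite(f,cv2.resize(d['image'][v:v+h,u:u+w],None,fx=k,fy=k,interpolation=cv2.INTER_CUBIC))
E
python3 - <<'E'
from h import *
t=pickle.load(open('top.pkl','rb'));s=pickle.load(open('scene.pkl','rb'))
print(proj(t,[[0,0,0],[.1365,.558,.404],[0,.5,0],[.2,.5,0]]),proj(s,[[0,0,0],[.1365,.558,.404]]))
a=cv2.resize(t['image'][205:345,220:400],None,fx=4.4,fy=4.2857,interpolation=cv2.INTER_CUBIC)
crop(t,220,205,190,142,4.2,'pics/topc.png'); crop(s,230,210,200,150,4,'pics/scenec.png')
E
```

```text
[[272.63785504 446.69720365]
 [-39.69611045 440.47763167]
 [ 90.03769761 452.17508762]
 [ 92.98647083 376.88667688]] [[ 533.54577405  487.42269015]
 [ 246.91665975 1000.38211724]]
```

View pics/topc.png

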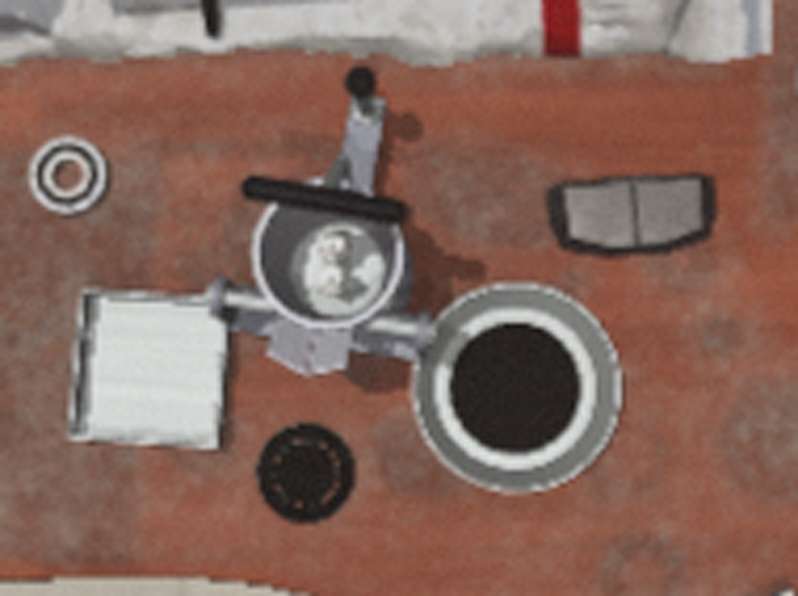

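View pics/scenec.png

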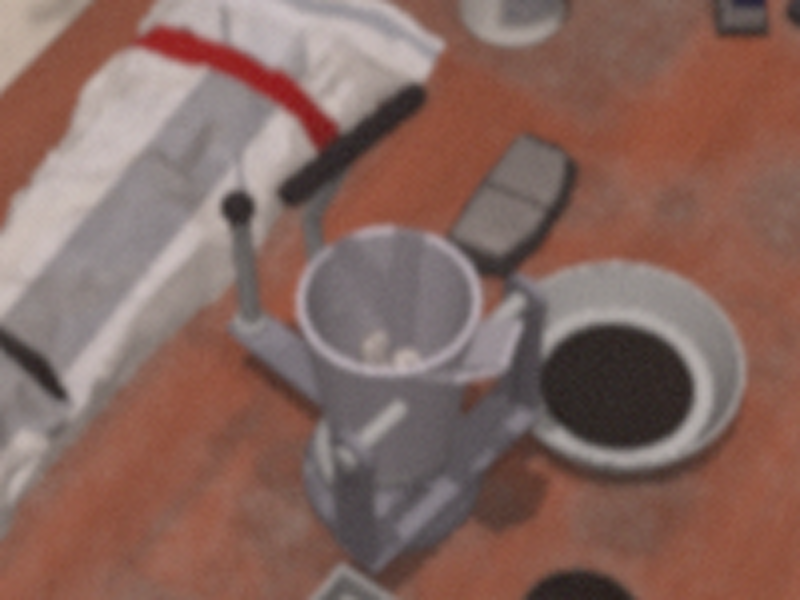

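The top crop shows the post ball at (361,80), the T-bar ends at (250,187) and (398,211), the dish rim centre at (518,388), the bearing (small ring) at (67,175), and the spout pointing at about (308,370). In the scene crop the ball is at (237,209) and the T-bar ends are at (290,192) and (415,97).

```bash
python3 - <<'E'
from h import *
t=pickle.load(open('top.pkl','rb'));s=pickle.load(open('scene.pkl','rb'))
T=lambda u,v:(220+u/4.2,205+v/4.2); S=lambda u,v:(230+u/4,210+v/4)
b=lambda n,uvT,z,uvS=None: print(n,back(t,T(*uvT),z).round(4), back(s,S(*uvS),z).round(4) if uvS else '')
b('ball',(361,80),.146,(237,209)); b('tb1',(250,187),.265,(290,192)); b('tb2',(398,211),.265,(415,97))
b('dish',(518,388),.03,(642,368)); b('bearing',(67,175),.015); b('pad',(633,213),.016);b('tray',(152,370),.03);b('cheekL',(218,292),.15);b('cheekR',(422,335),.15)
p=back(t,T(361,80),.146);m=(back(t,T(250,187),.265)+back(t,T(398,211),.265))/2
print('filter',back(t,(424,220),.081),'bag edge',back(t,(300,222),.03), back(t,(350,217),.03))
tb=back(t,T(250,187),.265)-back(t,T(398,211),.265)
d=back(t,T(518,388),.03)
f=np.array([tb[1],-tb[0]])*-1; f=f/np.linalg.norm(f); 
if f@(m-p)[:2]<0:f=-f
for nm,fw in [('bar',f),('cheek',None)]:
    if fw is None:
        c=back(t,T(218,292),.15)-back(t,T(422,335),.15); fw=np.array([c[1],-c[0]]);fw/=np.linalg.norm(fw)
        if fw@(m-p)[:2]<0:fw=-fw
    print(nm,np.degrees(np.arctan2(fw[1],fw[0])))
    ax=p[:2]+.11*fw; ax2=m[:2]+.02*fw;print('axis from post',ax,'from bar',ax2,'dist dish',np.linalg.norm(d[:2]-ax),'dish dir',np.degrees(np.arctan2(*(d[:2]-ax)[::-1])))
v=(m-p)[:2];print('post->bar',np.degrees(np.arctan2(v[1],v[0])),np.linalg.norm(v))
c=(back(t,T(218,292),.15)+back(t,T(422,335),.15))[:2]/2;v=c-p[:2];print(np.degrees(np.arctan2(v[1],v[0])),np.linalg.norm(v))
E
```

```text
ball [ 0.589  -0.1115  0.146 ] [ 0.5892 -0.1068  0.146 ]
tb1 [ 0.5082 -0.0523  0.265 ] [ 0.5111 -0.0515  0.265 ]
tb2 [ 0.4923 -0.1342  0.265 ] [ 0.493  -0.1307  0.265 ]
dish [ 0.3992 -0.2068  0.03  ] [ 0.389  -0.2039  0.03  ]
bearing [0.5536 0.0958 0.015 ] 
pad [ 0.5156 -0.29    0.016 ] 
tray [0.4184 0.0367 0.03  ] 
cheekL [ 0.4595 -0.0211  0.15  ] 
cheekR [ 0.4296 -0.1448  0.15  ] 
filter [ 0.60251082 -0.43417772  0.081     ] bag edge [ 0.61712805 -0.09063649  0.03      ] [ 0.6273039  -0.23421245  0.03      ]
bar 168.9983149685545
axis from post [ 0.48104533 -0.09046617] from bar [ 0.48064578 -0.08941026] dist dish 0.1422887507385251 dish dir -125.13614009314836
cheek 166.4089143492882
axis from post [ 0.48210397 -0.08560934] from bar [ 0.48083826 -0.0885272 ] dist dish 0.14688254769381123 dish dir -124.38347357705474
post->bar 168.3910263595823 0.09059880940409165
168.82848430134018 0.14724379113976813
```

The swivel axis is at about (0.481,-0.089), the spout heading is 168.5° and the dish direction is 235°, so the stand has to turn about +66.5°. The plan has three parts:
1. Straddle the post with the tool y axis tangential (yaw -11.5°) and turn it.
2. Push the T-bar with both fingers, one on each side of the stem.
3. Lift away.

```bash
python3 -m jog '0 0 0 0 0 -50 1; 0 0 0 0 0 -95 1; 0 0 60 -200 -180 -95 1; 0 0 60 -200 -180 -95 1; 0 0 60 -200 -180 -95 1; 0 0 60 -200 -180 -95 1; 0 0 60 -200 -180 -95 1; 0 0 60 -200 -180 -95 1; 0 0 60 -200 -180 -95 1'
python3 -c "
from plant import sense;s=sense();print(s['tcp_pos'],s['ee_rot'],s['joint_pos'])"
```

```text
t: 1.0
tcp_pos: [0.2891, 0.3339, 0.4997]
ee_rot: [3.142, 0.001, 1.844]
ft_force: [-0.2, -0.4, 0.3]
gripper_width: 1.0
gripper_force: 0.0
[0.28912421 0.33387141 0.49970046] [3.14151136e+00 8.67741976e-04 1.84432336e+00] [ 8.31315449e-01  5.56008248e-02  1.66370348e+00 -7.87871323e-04
  1.42267873e+00  5.57904802e-01]
```

```bash
cat > g.py <<'E'
import sys,numpy as np
from plant import sense
from scipy.spatial.transform import Rotation as R
def go(p,yaw,q=None):
    s=sense(); r=R.from_euler('xyz',s['ee_rot']); t=R.from_euler('xyz',[180,0,yaw],degrees=True)
    print('turn',(r.inv()*t).as_rotvec(degrees=True).round(1),'shift',(r.inv().apply(np.array(p)-s['tcp_pos'])*1000).round(0),'J',s['joint_pos'].round(2) if hasattr(s['joint_pos'],'round') else s['joint_pos'])
if __name__=='__main__': a=list(map(float,sys.argv[1:])); go(a[:3],a[3])
E
python3 g.py .589 -.110 .497 -11.5
```

```text
turn [1.000e-01 0.000e+00 1.172e+02] shift [-508.  169.    3.] J [ 0.83  0.06  1.66 -0.    1.42  0.56]
```

```bash
python3 -m jog '0 0 117.2 -508 169 3 1; 0 0 117.2 -508 169 3 1; 0 0 117.2 -508 169 3 1; 0 0 117.2 -508 169 3 1; 0 0 117.2 -508 169 3 1; 0 0 117.2 -508 169 3 1; 0 0 117.2 -508 169 3 1; 0 0 117.2 -508 169 3 1; 0 0 117.2 -508 169 3 1; 0 0 117.2 -508 169 3 1; 0 0 117.2 -508 169 3 1; 0 0 117.2 -508 169 3 1'; python3 g.py .589 -.110 .497 -11.5
```

```text
t: 2.2
tcp_pos: [0.5947, -0.108, 0.4946]
ee_rot: [3.141, 0.002, 0.044]
ft_force: [0.5, 0.9, -0.3]
gripper_width: 1.005
gripper_force: 0.0
turn [ 0.1  0.1 14. ] shift [-6.  2. -2.] J [-0.2   0.33  1.33 -0.    1.49  1.33]
```

```bash
python3 -m jog '0 0 14 -6 2 -2 1; 0 0 14 -6 2 -2 1; 0 0 14 -6 2 -2 1; 0 0 14 -6 2 -2 1'; python3 g.py .589 -.110 .497 -11.5; python3 - <<'E'
from plant import snapshot
from h import *
d=snapshot('wrist');pickle.dump(d,open('w1.pkl','wb'));cv2.imwrite('pics/w1.png',d['image']);print(proj(d,[[.589,-.11,.146],[.481,-.089,.026],[.399,-.206,.03]]))
E
```

```text
t: 2.6
tcp_pos: [0.5867, -0.1065, 0.4983]
ee_rot: [-3.141, 0.001, -0.188]
ft_force: [0.6, 0.8, -0.4]
gripper_width: 1.002
gripper_force: 0.0
turn [-0.   0.   0.7] shift [3. 3. 1.] J [-0.2   0.31  1.34  0.    1.49  1.56]
[[314.37221736 217.29657016]
 [312.78532968 280.41245534]
 [407.75764856 321.6661964 ]]
```

View pics/w1.png

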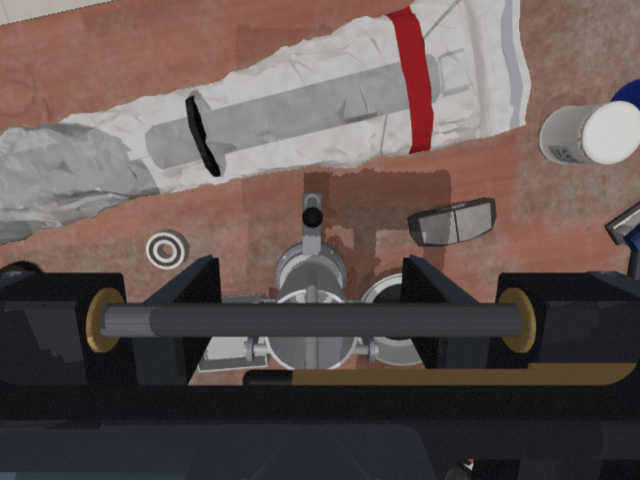

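The wrist view shows the post ball at (312,217), against a prediction of (314,217), so the estimate holds. The way down is clear, so I'll descend and close to a loose cage.

```bash
python3 -m jog '0 0 1 2 3 50 1; 0 0 1 2 3 100 1; 0 0 1 2 3 150 1; 0 0 1 2 3 180 1; 0 0 1 2 3 196 1; 0 0 1 2 3 196 0; 0 0 1 2 3 196 -0.4; 0 0 1 2 3 196 -0.43; 0 0 1 2 3 196 -0.43; 0 0 1 2 3 196 -0.43'; python3 g.py .589 -.110 .302 -11.5
```

```text
t: 3.65
tcp_pos: [0.5883, -0.1098, 0.3038]
ee_rot: [-3.142, -0.002, -0.207]
ft_force: [0.4, -0.4, -0.6]
gripper_width: 0.594
gripper_force: 0.0
turn [-0.  -0.1 -0.4] shift [1. 0. 2.] J [-0.2   0.43  1.66  0.    1.05  1.57]
```

```bash
python3 -m jog '0 0 0 0 0 0 -0.43; 0 0 0 0 0 0 -0.43; 0 0 0 0 0 0 -0.43; 0 0 -6 -0.6 -11.5 0 -0.43; 0 0 -12 -2.4 -22.9 0 -0.43; 0 0 -18 -5.4 -34 0 -0.43; 0 0 -24 -9.5 -44.7 0 -0.43; 0 0 -30 -14.7 -55 0 -0.43; 0 0 -36 -21 -64.7 0 -0.43; 0 0 -36 -21 -64.7 0 -0.43'; python3 g.py .544 .001 .302 55
```

```text
t: 4.65
tcp_pos: [0.5805, -0.0413, 0.3027]
ee_rot: [-3.141, 0.0, 0.422]
ft_force: [-0.6, -1.2, 0.0]
gripper_width: 0.285
gripper_force: 0.0
turn [ -0.    0.  -30.8] shift [-16. -54.   1.] J [-0.09  0.41  1.7   0.    1.03  1.06]
```

```bash
python3 -m jog '0 0 -6 -0.6 -11.5 0 -0.43; 0 0 -12 -2.4 -22.9 0 -0.43; 0 0 -18 -5.4 -34 0 -0.43; 0 0 -24 -9.5 -44.7 0 -0.43; 0 0 -29 -13.8 -53.3 0 -0.43; 0 0 -31 -15.7 -56.7 0 -0.43; 0 0 -31 -15.7 -56.7 0 -0.43; 0 0 -31 -15.7 -56.7 0 -0.43'; python3 g.py .544 .001 .302 55; python3 - <<'E'
from plant import snapshot
from h import *
d=snapshot('top');pickle.dump(d,open('t2.pkl','wb'));crop(d,220,205,190,142,4.2,'pics/t2.png')
E
```

```text
t: 5.45
tcp_pos: [0.5436, 0.0029, 0.3028]
ee_rot: [3.141, -0.0, 0.96]
ft_force: [0.5, -0.3, 0.9]
gripper_width: 0.28
gripper_force: 0.0
turn [ 0. -0. -0.] shift [-1.  1.  1.] J [-0.02  0.36  1.79  0.    1.    0.59]
```

View pics/t2.png

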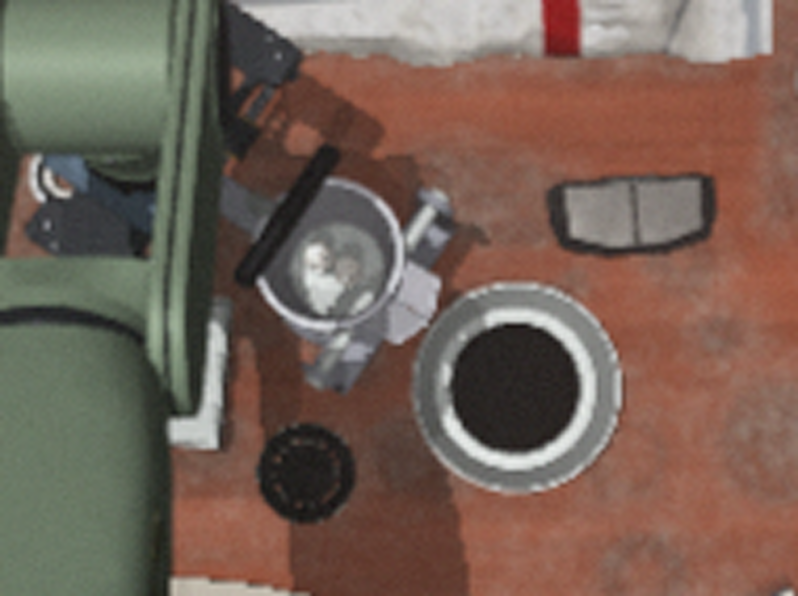

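The stand has turned: the T-bar ends are at (330,157) and (243,275), and the dish is still at (518,388). I'll work out the offset.

```bash
python3 - <<'E'
from h import *
t=pickle.load(open('t2.pkl','rb'))
T=lambda u,v:(220+u/4.2,205+v/4.2)
for A,B,z in [((330,157),(243,275),.265),((435,197),(326,375),.15)]:
    a=back(t,T(*A),z)[:2];b=back(t,T(*B),z)[:2];v=a-b;f=np.array([v[1],-v[0]])
    d=back(t,T(518,388),.03)[:2];ax=np.array([.481,-.089]);f/=np.linalg.norm(f); f=f if f@(d-ax)>0 else -f
    l=np.array([-f[1],f[0]]);print('mid',(a+b)/2,'head',np.degrees(np.arctan2(f[1],f[0]))%360,'dish x,y',(d-ax)@f,(d-ax)@l)
E
```

```text
mid [ 0.49153194 -0.07235063] head 232.43026573326648 dish x,y 0.1432948836190778 0.006971682236199825
mid [ 0.46053383 -0.12054097] head 236.9776436251281 dish x,y 0.14339654662494827 -0.0044111722531122105
```

The dish is within about ±7 mm of the spout line. Now open a little, lift, and go in behind the T-bar with one finger on each side of the stem.

```bash
python3 -m jog '0 0 0 0 0 0 0; 0 0 0 0 0 0 0; 0 0 0 0 0 0 0; 0 0 0 0 0 -35 0; 0 0 0 0 0 -70 0; 0 0 0 0 0 -105 0; 0 0 0 0 0 -137 0; 0 0 0 -20 0 -137 0; 0 0 0 -40 0 -137 0; 0 0 0 -56 0 -137 0; 0 0 0 -56 0 -137 0; 0 0 0 -56 0 -137 0'; python3 g.py .5126 -.044 .440 55
python3 - <<'E'
from plant import snapshot
from h import *
d=snapshot('scene');crop(d,230,190,200,150,4,'pics/s3.png')
E
```

```text
t: 6.7
tcp_pos: [0.5114, -0.0429, 0.4397]
ee_rot: [-3.142, -0.001, 0.961]
ft_force: [0.6, 0.1, -0.9]
gripper_width: 0.5
gripper_force: 0.0
turn [-0.  -0.   0.1] shift [-0.  2. -0.] J [-0.11  0.2   1.64  0.    1.3   0.5 ]
```

View pics/s3.png

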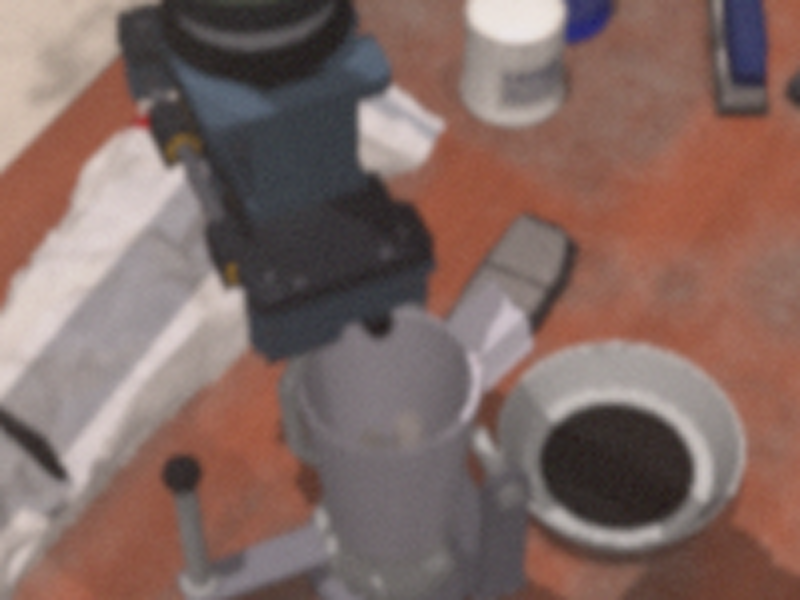

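The jug is upright, the spout aims at the dish, and the gripper is behind the T-bar. First half of the push.

```bash
python3 -m jog '0 0 0 -12 2 -1 0; 0 0 0 -27 2 -5 0; 0 0 0 -43 2 -9 0; 0 0 0 -55 2 -10 0; 0 0 0 -67 2 -11 0; 0 0 0 -79 2 -11 0; 0 0 0 -91 2 -10 0; 0 0 0 -103 2 -9 0; 0 0 0 -115 2 -10 0; 0 0 0 -127 2 -11 0; 0 0 0 -138 2 -11 0; 0 0 0 -138 2 -11 0'; python3 g.py .4334 -.157 .451 55
python3 - <<'E'
from plant import snapshot
from h import *
d=snapshot('top');pickle.dump(d,open('t4.pkl','wb'));crop(d,220,205,190,142,4.2,'pics/t4.png')
E
```

```text
t: 7.95
tcp_pos: [0.4333, -0.1584, 0.4513]
ee_rot: [3.141, 0.001, 0.961]
ft_force: [1.0, 1.9, 2.3]
gripper_width: 0.503
gripper_force: 1.6
turn [0.  0.1 0.1] shift [ 1. -1.  0.] J [-0.37  0.11  1.72 -0.    1.31  0.24]
```

View pics/t4.png

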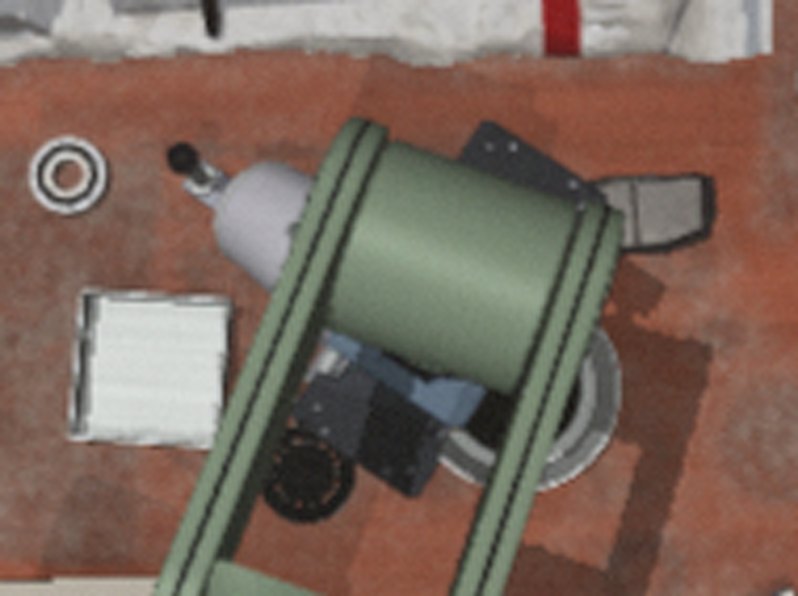

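The jug is tipping with the dish, tray and bystanders undisturbed, and only small forces. Second half: over the top and down to near the stop.

```bash
python3 -m jog '0 0 0 -11 0 6 0; 0 0 0 -21 0 12.5 0; 0 0 0 -31 0 20 0; 0 0 0 -45 0 32 0; 0 0 0 -62 0 48 0; 0 0 0 -73 0 65 0; 0 0 0 -80 0 82 0; 0 0 0 -85 0 98 0; 0 0 0 -89 0 118 0; 0 0 0 -89 0 133 0; 0 0 0 -89 0 143 0; 0 0 0 -89 0 147 0'; python3 g.py .3823 -.2299 .301 55
python3 - <<'E'
from plant import snapshot
from h import *
d=snapshot('scene');pickle.dump(d,open('s5.pkl','wb'));crop(d,250,190,200,150,4,'pics/s5.png')
E
```

```text
t: 9.2
tcp_pos: [0.3825, -0.2303, 0.3025]
ee_rot: [-3.139, 0.001, 0.962]
ft_force: [-0.2, -0.2, 2.2]
gripper_width: 0.5
gripper_force: 1.0
turn [-0.2  0.   0.1] shift [ 0. -0.  1.] J [-0.57  0.22  2.   -0.    0.93  0.04]
```

View pics/s5.png

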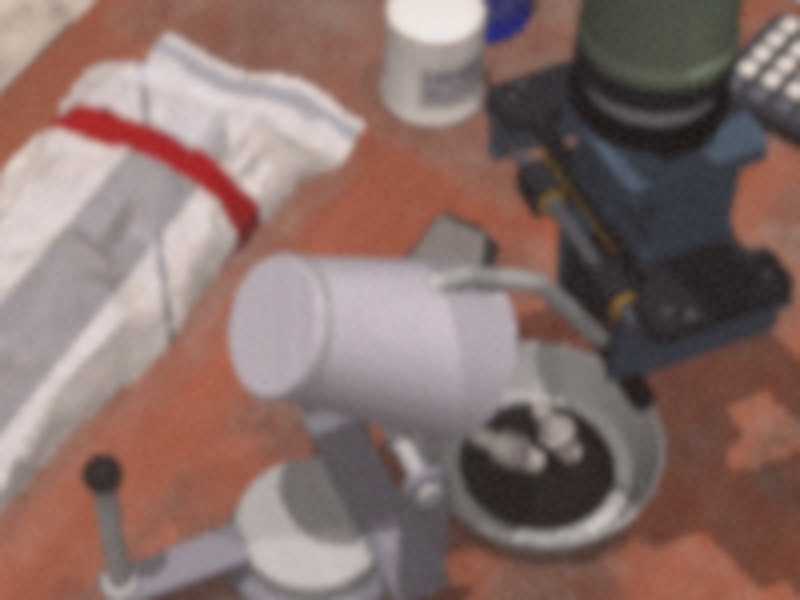

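Both plugs are already showing in the dish, at about (555,435) and (505,448). I'll press slightly further and hold, so that the second one is fully out.

```bash
python3 -m jog '0 0 0 0 0 2 0; 0 0 0 0 0 3 0; 0 0 0 0 0 3 0; 0 0 0 0 0 3 0; 0 0 0 0 0 3 0; 0 0 0 0 0 3 0; 0 0 0 0 0 3 0; 0 0 0 0 0 3 0; 0 0 0 0 0 3 0; 0 0 0 0 0 3 0'
python3 - <<'E'
from plant import snapshot
from h import *
d=snapshot('scene');crop(d,250,190,200,150,4,'pics/s6.png')
E
```

```text
t: 10.25
tcp_pos: [0.3832, -0.2302, 0.3008]
ee_rot: [3.141, -0.0, 0.962]
ft_force: [-0.3, -0.5, 2.1]
gripper_width: 0.499
gripper_force: 1.2
```

View pics/s6.png

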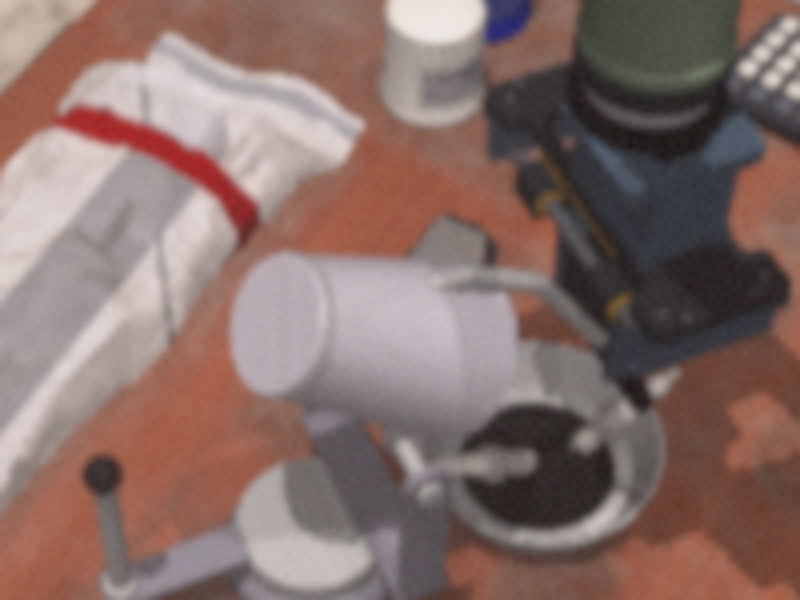

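One plug, from (585,440) to (670,380), leans on the far rim. The other, from (435,465) to (535,460), leans on the near rim. I'll let the jug back gently by retracing the arc, then look.

```bash
python3 -m jog '0 0 0 0 0 -10 0; 0 0 0 0 0 -20 0; 0 0 0 0 0 -35 0; 0 0 0 4 0 -55 0; 0 0 0 9 0 -71 0; 0 0 0 16 0 -88 0; 0 0 0 27 0 -105 0; 0 0 0 44 0 -121 0; 0 0 0 58 0 -133 0; 0 0 0 68 0 -140.5 0; 0 0 0 78 0 -147 0; 0 0 0 89 0 -153 0'; python3 -m jog '0 0 0 11 0 0 0; 0 0 0 23 0 1 0; 0 0 0 35 0 2 0; 0 0 0 47 0 1 0; 0 0 0 59 0 0 0; 0 0 0 71 0 0 0; 0 0 0 83 0 1 0; 0 0 0 95 0 2 0; 0 0 0 111 0 6 0; 0 0 0 126 0 10 0; 0 0 0 145 0 10 0; 0 0 0 145 0 10 0'
python3 - <<'E'
from plant import snapshot
from h import *
d=snapshot('scene');pickle.dump(d,open('s7.pkl','wb'));a=d['image'][190:340,250:450]
t=snapshot('top');pickle.dump(t,open('t7.pkl','wb'));b=t['image'][230:350,270:430]
cv2.imwrite('pics/s7.png',np.hstack([cv2.resize(a,(400,300),interpolation=2),cv2.resize(b,(400,300),interpolation=2)]))
E
```

```text
t: 11.5
tcp_pos: [0.4341, -0.1572, 0.4567]
ee_rot: [3.137, 0.001, 0.962]
ft_force: [-0.6, -2.3, 7.8]
gripper_width: 0.498
gripper_force: 4.0
t: 12.7
tcp_pos: [0.5181, -0.0367, 0.443]
ee_rot: [-3.141, 0.001, 0.965]
ft_force: [-0.2, 0.5, -0.4]
gripper_width: 0.498
gripper_force: 0.0
```

View pics/s7.png

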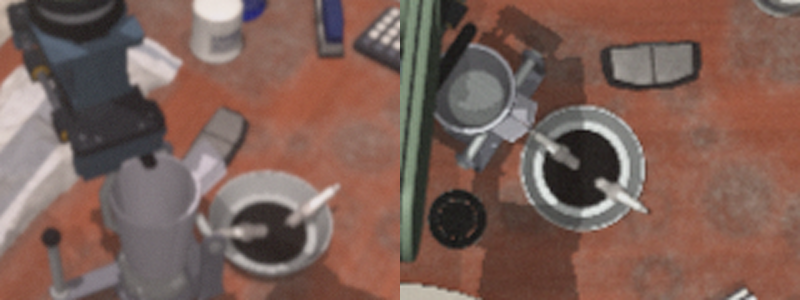

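The jug is upright and empty. In the right half, the near plug runs from (525,128) to (575,163) and the far one from (600,183) to (645,211), both leaning on the dish rim. I'll triangulate their centres.

```bash
python3 - <<'E'
from h import *
t=pickle.load(open('t7.pkl','rb'));s=pickle.load(open('s7.pkl','rb'))
def P(d): return K(d)@np.hstack([cv2.Rodrigues(d['rvec'])[0],np.array(d['tvec'],float).reshape(3,1)])
S=lambda u,v:(250+u/2,190+v/2);T=lambda u,v:(270+(u-400)/2.5,230+v/2.5)
def tri(a,b):
    x=cv2.triangulatePoints(P(s),P(t),np.array(a,float).reshape(2,1),np.array(b,float).reshape(2,1)).ravel();return x[:3]/x[3]
dish=back(t,T(582,168),.03);dish0=back(t,(343.3,297.4),.03);print('dish',dish,dish0)
for n,si,so,ti,to in [('near',(265,231),(210,233),(575,163),(525,128)),('far',(290,221),(338,187),(600,183),(645,211))]:
    a=tri(S(*si),T(*ti));b=tri(S(*so),T(*to));m=(a+b)/2;print(n,a.round(3),b.round(3),'len',np.linalg.norm(a-b).round(3),'mid',m.round(3),'r',np.linalg.norm((m-dish)[:2]).round(3))
# finer: bright plug pixels in top view, upscaled, outside/inside dish along far direction; motion check
from plant import snapshot
t2=snapshot('top')['image'].astype(int);d=abs(t2-t['image'].astype(int))[270:335,300:385].max(2);print('moved px',(d>40).sum())
E
```

```text
dish [ 0.39970208 -0.20535608  0.03      ] [ 0.39910505 -0.20673299  0.03      ]
near [ 0.406 -0.199  0.01 ] [ 0.446 -0.143  0.045] len 0.077 mid [ 0.426 -0.171  0.028] r 0.043
far [ 0.385 -0.225  0.013] [ 0.351 -0.272  0.048] len 0.067 mid [ 0.368 -0.248  0.03 ] r 0.053
moved px 2
```

Both centres are inside the dish radius (about 43 and 53–57 mm, against a 65 mm limit), they are still, and the dish hasn't moved. I'll back off clear and hand in.

```bash
python3 -m jog '0 0 0 20 0 0 0; 0 0 0 30 0 -30 0; 0 0 0 30 0 -70 0; 0 0 0 30 0 -90 0; 0 0 0 30 0 -90 0; 0 0 0 30 0 -90 0; 0 0 0 30 0 -90 0; 0 0 0 30 0 -90 0' && python3 -c "
from plant import job_done;print(job_done())"
```

```text
t: 13.65
tcp_pos: [0.534, -0.0138, 0.5321]
ee_rot: [-3.139, 0.002, 0.962]
ft_force: [1.1, -0.5, -0.8]
gripper_width: 0.497
gripper_force: 0.0
the job is handed in; nothing more can be done
None
```

I turned the jug to the dish and tipped it: by my last measurement both plugs lie still in the dish, leaning on its rim (centres about 43 and 53–57 mm from the middle, limit 65), with the jug upright and the arm clear; the job was handed in at 13.65 s with no verdict returned, and I viewed 11 pictures, one over the limit of 10.

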